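# Index the red hub on the dividing jig and bring up the drill guide

### The job

Index the red prayer-wheel hub on the dividing jig for its next hole: push the jig's brass lever round by its black upright handle until the whole red stud shows in the lever's window. Then push the drill guide by its brass thumb plate all the way up to the hub, leaving the ring on its mark. Only push, gently, never grip or pinch; keep off the hub itself and leave everything else on the counter where it stands.

Things in the scene. Friction and masses are not known exactly. Their poses are not given: they have to be found in the camera images.
- jig_axis (a point): Point on the upright axis of the dividing jig, a round dark green cast base 250 mm across, bolted down, at the height of its aluminium scale (36 mm above the counter). The point's x and y axes are the jig's: the lever works round the -x and -y sides, the drill guide stands on the +y side. The steel faceplate on the axis is 168 mm across, its top 48 mm above the counter.
- ring (a joint): Turn of the faceplate with lever and hub, rad, growing anticlockwise seen from above. 0: the lever points midway between the jig's -x and -y axes; stops at -1.25 and +1.25. Friction holds it where it is left; it takes about 2.5 N at the handle to move.
- lever: Flat radial brass bar on the ring, 30 mm wide (16 mm beyond 128 mm), 48 to 54 mm above the counter, 55 to 160 mm from the axis. Origin on the jig's axis; x points outwards along the bar. Between 93 and 118 mm from the axis it has a window 21 mm wide through which the scale is seen. The black handle stands at its outer end and counts as part of it.
- handle (a point): Middle of the upright black barrel handle on the lever's end: 150 mm from the jig's axis, 24 mm in diameter at its thickest, from 54 to 110 mm above the counter; the point is 82 mm above the counter. Pushed sideways, it goes round the jig's axis.
- window (a point): Centre of the lever's window, taken at the scale's level: 106 mm from the axis, on the lever's centre line, 36 mm above the counter.
- stud_red: Red enamelled stud in the scale, the mark to set: a disc 13 mm across, 3 mm high, 106 mm from the jig's axis; origin at the centre of its underside, 36 mm above the counter. It stands 38 or 60 degrees to either side of the middle of the lever's arc; blue, yellow and green studs (other hub patterns) stand at the other three places. The lever passes 9 mm above them.
- guide (a joint): Travel of the drill guide along the jig's y axis towards the hub, m: 0 drawn fully back, 0.040 fully home against the hub (end stop). Starts between 0 and 0.008. Friction about 2.5 N holds it where it is left.
- thumb_plate (a point): Centre of the outer face (looking along the jig's +y, away from the hub) of the drill guide's brass thumb plate: 44 mm wide, 38 to 64 mm above the counter, the point 51 mm up. Moves with the guide; 190 mm from the axis at guide 0. A tower 94 mm high stands 40 to 60 mm nearer the hub. Behind the plate is only the bed, top 38 mm above the counter, out to 223 mm from the axis.
- saddle: The sliding body of the drill guide (grey saddle and tower, brass thumb plate), moving with joint guide; its origin is the point of the jig's axis at counter height when the guide is at 0.
- hub: The red lacquered hub clamped on the faceplate, origin at the centre of its underside on the jig's axis, 48 mm above the counter; 90 mm across, 55 mm high (nut and thread on top to 122 mm above the counter). Must not be touched.
- finial_a: Brass finial, 42 mm across, 110 mm high, standing loose; origin at the centre of its foot. Bystander.
- finial_b: Brass finial like finial_a. Bystander.
- finial_c: Brass finial like finial_a. Bystander.
- ball: Cast bronze counterweight ball, 63 mm across, 72 mm high, standing on a small flat; origin at the centre of its foot. Bystander.
- raw_hub: Bare wooden hub, 90 mm across, 55 mm high; origin at the centre of its underside. Bystander.
- jar: Amber jar with a steel cap, 64 mm across, 85 mm high; origin at the centre of its underside. Bystander.
- driver: Screwdriver lying on the counter near the robot, about 200 mm long. Bystander.

How it is judged:
On the way, in this order (a step that is already met when the one before it is completed fails the run):
1. the lever is pushed round until the red stud stands in its window, the ring at rest and the drill guide still drawn back (horizontal distance between window and stud_red below 0.004 m and velocity of joint ring between -0.03 and 0.03 rad/s and value of joint guide below 0.03 m), for 0.2 s.
2. the drill guide is pushed home against the hub with the ring still on the red stud (value of joint guide above 0.037 m and horizontal distance between window and stud_red below 0.004 m), for 0.2 s.
At the end, for the whole second after the job is handed in: The window's centre stands within 4 mm (about 2 degrees) of the red stud's centre, so the whole stud shows; the ring is at rest; the drill guide is home against the hub to within 3 mm (all of step 2 and velocity of joint ring between -0.03 and 0.03 rad/s); the robot touches nothing.
It fails at once if the drill guide is run up to the hub while the hub is off its mark (value of joint guide above 0.03 m and horizontal distance between window and stud_red above 0.008 m).
It fails at once if the robot presses on the lacquered hub (over 1 N) (contact force between any of the fingers, the arm and hub above 1 N).
It fails at once if the lever or its handle is gripped or forced (over 35 N from the fingers) (contact force between the fingers and lever above 35 N).
It fails at once if the drill guide is gripped or forced (over 35 N from the fingers) (contact force between the fingers and saddle above 35 N).
It fails at once if a thing standing on the counter is shoved, lifted or knocked over (moved over 10 mm) (distance of any of finial_a, finial_b, finial_c, ball, raw_hub, jar, driver from where it was at the start of the episode above 0.01 m).
It also fails if it takes over 46 s, if anything falls off the work surface, if the arm or the gripper's body presses on something with over 40 N, if the wrist force passes 120 N, or if a joint passes its speed limit or range.

### The arm

A 6-joint arm with a two-finger parallel gripper is mounted at the origin on the work surface. World frame = base frame: x ahead of the robot, y to its left, z up, the work surface at z = 0. Lengths are in m, angles in rad, forces in N, time in s.
With the tool pointing down it reaches from about 0.425 to 0.925 m from the base axis. Payload 12.5 kg.
Tool frame: the origin (TCP) lies at the very end of the fingers, on their centre line; the grasp point (between the pads) lies manip.tcp_to_grasp behind it (manip.tcp_to_grasp is the distance from the TCP to the grasp point, in m); z points along the fingers, y is the direction in which the jaws open and shut (so a half turn about z gives the same grasp; the last joint's range is limited). The gripper opens to 85 mm and grips with 20 to 120 N. Pads are 22 mm wide; open, the fingers measure 114 mm over their backs; the gripper's body (76 mm by 85 mm) begins 54 mm behind the grasp point. The pads swing forward as they close: fully open they stand 13 mm farther back than shut.
Start: joints at [-1.322, 0.491, 1.559, -0, 1.092, -0.106], TCP at [0.217, -0.586, 0.231] pointing down, gripper open.
Joint ranges: [-3.1, 3.1], [-0.84, 2.19], [0.05, 2.79], [-1.13, 4.28], [0.06, 2.93], [-2.69, 2.69]. Speed limits (rad/s): [2.22, 2.22, 2.79, 3.14, 3.14, 3.14].

### API

Orientations are given as a 3x3 rotation matrix whose columns are the frame's x, y, z axes.
In Python, from bench import telemetry, viewer, workorder, spotter, manip gives the robot as it stands.
- The arm moves only by the tool move_arm, never from a script. Its argument "steps" is one flat list of numbers, 4 for each row, row after row: the shift along the tool's x, y, z in cm, then the turn about the tool's z in rad. A call has exactly 10 rows; each row shifts and turns the commanded pose from where the row before left it, along the tool's axes as they then stand; what a row does not reach is not made up. A row lasts 1/12 s, in which the tool goes at most 41.7 mm and 7.16 degrees, less where a joint would pass 70% of its speed; a pose out of reach is approached as far as the arm can. A call is refused whole if a number of a shift passes 4.17 or a number of a turn 0.125, either way. A call with a gripper value outside its range is refused whole. "grip" is the finger opening in cm, from 0 to 8.54, set as the call begins (left out, the last holds). The fingers move at their own pace and stop on an object; the grip force is fixed at half the most. Time passes only in rows, so rows that do not move let the fingers close, or fill a call up. It gives the time, the measured TCP pose, the force and the opening at its end, in the units of the state.
- telemetry.state(): the state, without advancing time (a new reading comes with each control period).
- viewer.grab_frame(name): name is "scene" or "top" or "wrist"; returns the picture (384x512x3 uint8, red, green, blue); there is no depth.
- viewer.camera_model(name): a dict with "intrinsics" (3x3 intrinsics, pixels), "xyz" and "orientation" of the camera in the world; the wrist camera has in their place "hand_eye" (4x4, takes a point from camera to tool coordinates, whose origin is the TCP and whose axes are the flange's). Camera axes: x right, y down, z forward; pixel columns grow to the right and rows downward; lengths in m; the calibration is good to about 2 mm. A picture is of the moment at which its call begins: read the wrist's pose just before it. camera_model takes no time and is no camera call.
- workorder.sign_off(): hands the job in, once; it reports no verdict.
Trained networks look in the newest picture that a camera, given by its name, has taken for a name from the list of things; names that differ only in an ending like _2 or _b are one class to them, and where a whole thing is asked for, a point or a joint stands for the part that bears it (a point fixed in the world has none). Each returns a list of dicts, best first, with "confidence" (0 to 1); they miss things now and then, are a little off and sometimes report something else, mostly with a low value. They report only what shows in the picture. A call takes as long as a camera call.
- spotter.masks_of(thing, camera): "region" (384x512 bool, what is visible of it) and "position" ([column, row] in pixels, amid what is visible of it).
- spotter.mark_of(thing, camera): "position" ([column, row] in pixels: a listed point, or the origin of a listed thing).
The state is a dict: "time_s": time; "joint_positions": joint angles; "joint_vel": joint speeds; "effort": joint torques, N m; "position": TCP position; "tool_rot": TCP orientation; "ft_force": force on the tool from outside, world axes, zero at the start; "ft_torque": the same for the moment, N m; "finger_gap": finger opening in m.
Only numpy, scipy, OpenCV 4.12 (cv2) and the standard library are available. Lean on these libraries where they do the work, as an engineer would, in place of code of your own. Each camera call takes 0.05 s, during which the arm holds its last target.

## Working session

There is one attempt and no reset: what is moved stays moved. The work goes in short steps, Python scripts to look and compute and a tool call to move; the robot and the scene stay as the last step left them, time stands still between calls to the robot, and variables do not carry over. Pictures are saved under pics/ and viewed, and the job is handed in when it is done.

Besides the shell and the picture viewer there is one more tool, called after "Emit:" by a JSON object that holds its "fn" and its "kwargs". move_arm: Moves the arm, as the interface text tells. Its arguments: {"type":"object","properties":{"steps":{"type":"array"},"grip":{"type":"number"}},"required":["steps"]}

```bash
mkdir -p pics; ls; cat > h.py <<'E'
import numpy as np, cv2
from bench import telemetry, viewer, workorder, spotter, manip
def ray(cam,px):
    m=viewer.camera_model(cam);K=np.array(m["intrinsics"])
    if "xyz" in m: R=np.array(m["orientation"]);o=np.array(m["xyz"])
    else:
        s=telemetry.state();T=np.array(m["hand_eye"]);Rt=np.array(s["tool_rot"])
        R=Rt@T[:3,:3];o=np.array(s["position"])+Rt@T[:3,3]
    return o,R@np.linalg.solve(K,[px[0],px[1],1.])
def at_z(cam,px,z):
    o,d=ray(cam,px);return o+d*(z-o[2])/d[2]
def proj(cam,p):
    m=viewer.camera_model(cam);K=np.array(m["intrinsics"]);R=np.array(m["orientation"]);o=np.array(m["xyz"])
    q=K@(R.T@(np.array(p)-o));return q[:2]/q[2]
def save(cam,name):
    im=viewer.grab_frame(cam);cv2.imwrite("pics/"+name,np.ascontiguousarray(im[:,:,::-1]));return im
E
python3 - <<'E'
from h import *
s=telemetry.state();print(s["time_s"],s["position"],s["tool_rot"],s["finger_gap"],manip.tcp_to_grasp)
save("top","t0.png");save("scene","s0.png")
for c in("top","scene"):
  print(c,viewer.camera_model(c))
  for t,z in [("jig_axis",.036),("handle",.082),("window",.036),("stud_red",.036),("thumb_plate",.051),("hub",.048),("finial_a",0),("ball",0),("raw_hub",0),("jar",0),("driver",0)]:
    for d in spotter.mark_of(t,c)[:4]: print(t,np.round(d["position"],1),round(d["confidence"],2),np.round(at_z(c,d["position"],z),4))
print(telemetry.state()["time_s"])
E
```

```text
pics
0.0 [ 0.21709803 -0.58582727  0.23071139] [[ 9.37703131e-01  3.47437421e-01 -2.78657264e-04]
 [ 3.47437508e-01 -9.37702460e-01  1.12944766e-03]
 [ 1.31114780e-04 -1.15590259e-03 -9.99999323e-01]] 0.08551612363239329 0.0187
top {'intrinsics': array([[492.38389925,   0.        , 256.49491709],
       [  0.        , 492.38389925, 190.40608951],
       [  0.        ,   0.        ,   1.        ]]), 'xyz': array([ 0.30080672, -0.00476655,  1.54599204]), 'orientation': array([[ 0.00189894, -0.99226454,  0.12412686],
       [-0.9999887 , -0.00242513, -0.00408817],
       [ 0.00435757, -0.12411769, -0.99225794]])}
jig_axis [281.  161.1] 0.67 [ 0.5819 -0.0871  0.036 ]
handle [315.6 194.7] 0.61 [ 0.4714 -0.1878  0.082 ]
handle [304.7 183.6] 0.34 [ 0.5049 -0.1555  0.082 ]
window [305.2 185.3] 0.53 [ 0.506  -0.1617  0.036 ]
thumb_plate [222.2 158.4] 0.68 [0.587 0.095 0.051]
hub [284.9 160.7] 0.88 [ 0.5809 -0.0985  0.048 ]
finial_a [353.7 152.3] 0.77 [ 0.6178 -0.3218  0.    ]
finial_a [193.  199.1] 0.58 [0.4661 0.1892 0.    ]
finial_a [221.5 214.4] 0.47 [0.4179 0.0987 0.    ]
raw_hub [112.6 1
[... 782 characters left out ...]
213.9 194.9] 0.65 [ 0.4997 -0.1585  0.036 ]
window [301.6 239.7] 0.26 [0.4947 0.2126 0.036 ]
thumb_plate [248.9 235.9] 0.64 [0.5976 0.1021 0.051 ]
thumb_plate [302.3 239.5] 0.42 [0.5083 0.2243 0.051 ]
hub [208.1 210.9] 0.76 [ 0.5893 -0.0849  0.048 ]
finial_a [300.3 239.4] 0.76 [0.4585 0.1829 0.    ]
finial_a [288.7 221.4] 0.59 [0.4092 0.099  0.    ]
ball [189.8 184.5] 0.75 [ 0.4734 -0.3288  0.    ]
raw_hub [355.7 309.4] 0.93 [0.5848 0.4443 0.    ]
jar [159.2 175.6] 0.56 [ 0.5105 -0.4762  0.    ]
jar [356.9 308.5] 0.28 [0.5804 0.445  0.    ]
driver [358.5 228.3] 0.79 [0.2918 0.2831 0.    ]
driver [286.7 224.3] 0.54 [0.4259 0.1042 0.    ]
driver [215.8 197.5] 0.43 [ 0.4696 -0.1854  0.    ]
1.2
```

```bash
python3 - <<'E'
import cv2
a=cv2.imread("pics/t0.png");cv2.imwrite("pics/t0c.png",cv2.resize(a[90:290,170:430],None,fx=3,fy=3,interpolation=2)[:600,:780])
a=cv2.imread("pics/s0.png");cv2.imwrite("pics/s0c.png",cv2.resize(a[140:320,130:390],None,fx=3,fy=3,interpolation=2))
E
```

```text
(no output)
```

View pics/t0.png

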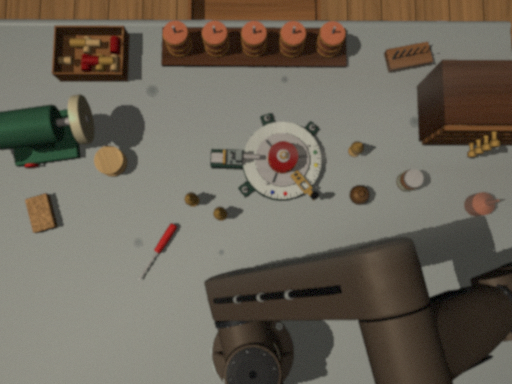

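View pics/t0c.png

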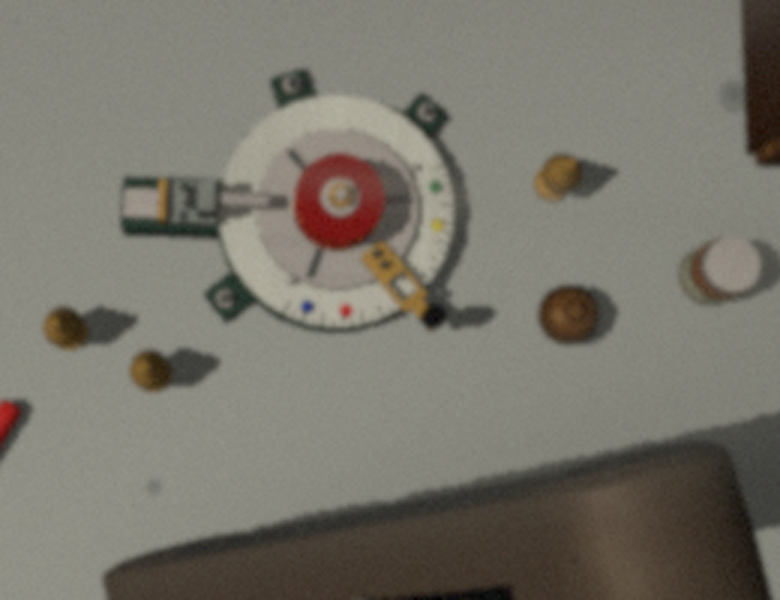

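View pics/s0c.png

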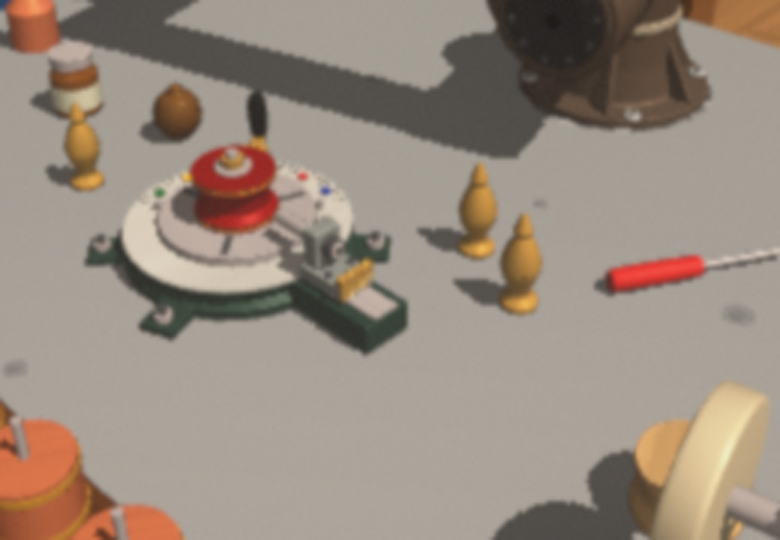

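The top picture shows the stud colours: blue at about (272,192), red (285,194), yellow (316,165) and green (315,152). The handle is at about (314,194). The guide points left, to world +y. Next I fit the jig pose.

```bash
cat >> h.py <<'E'
def cents(im,c,seed,r=5):
    hsv=cv2.cvtColor(im,cv2.COLOR_RGB2HSV).astype(float)
    x,y=int(round(seed[0])),int(round(seed[1]))
    H,S=hsv[...,0],hsv[...,1]
    lo,hi={"red":(170,8),"blue":(100,135),"yellow":(18,35),"green":(40,90)}[c]
    ok=((H>=lo)|(H<=hi)) if lo>hi else ((H>=lo)&(H<=hi))
    w=np.where(ok,np.clip(S-60,0,None),0)
    yy,xx=np.mgrid[:384,:512]
    m=(abs(xx-x)<=r)&(abs(yy-y)<=r);w=w*m
    return np.array([(xx*w).sum(),(yy*w).sum()])/w.sum(),int((w>0).sum())
E
cat > fit.py <<'E'
from h import *
from scipy.optimize import least_squares
im=cv2.imread("pics/t0.png")[:,:,::-1].copy()
P={}
for c,s in dict(blue=(272.3,192.3),red=(285.3,193.7),yellow=(316,165),green=(315.3,152.3)).items():
    p,n=cents(im,c,s);P[c]=at_z("top",p,.038)[:2];print(c,p,n,P[c])
A=dict(blue=-60,red=-38,yellow=38,green=60)
def f(v):
    r=[]
    for c in A:
        t=np.deg2rad(225+A[c])+v[2];r+=list(v[:2]+.106*np.array([np.cos(t),np.sin(t)])-P[c])
    return r
o=least_squares(f,[.59,-.09,0]);print(o.x,np.round(o.fun*1000,1))
E
python3 fit.py
python3 - <<'E'
from h import *
v=[]
save("wrist","w0.png")
E
```

```text
blue [271.93454545 191.78181818] 8 [ 0.48528756 -0.05863282]
red [284.83008658 193.15367965] 19 [ 0.48112039 -0.09841484]
yellow [315.40551181 164.62073491] 17 [ 0.57067605 -0.19395256]
green [314.71875 151.8125 ] 3 [ 0.61119398 -0.19233472]
[ 0.58681505 -0.08908514 -0.03104855] [ 0.   0.1  0.1 -0.3 -0.   0.1 -0.1  0.1]
```

View pics/w0.png

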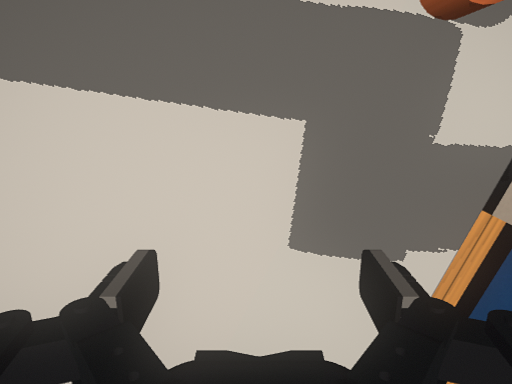

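Emit:
{"fn": "move_arm", "kwargs": {"steps": [3.2,-1.95,0,0,3.2,-1.95,0,0,3.2,-1.95,0,0,3.2,-1.95,0,0,3.2,-1.95,0,0,3.2,-1.95,0,0,3.2,-1.95,0,0,3.2,-1.95,0,0,3.2,-1.95,0,0,3.2,-1.95,0,0], "grip": 0}}

```text
time_s: 2.08
position: [0.4504, -0.2905, 0.2315]
tool_rot: [[0.938, 0.347, 0.0], [0.347, -0.938, -0.0], [0.0, 0.0, -1.0]]
ft_force: [0.2, -1.3, 0.2]
finger_gap: 0.0003
```

```bash
python3 - <<'E'
from h import *
print(viewer.camera_model("wrist")["hand_eye"])
save("wrist","w1.png")
for t,z in [("handle",.082),("window",.036),("stud_red",.036),("ball",0),("jig_axis",.036)]:
    for d in spotter.mark_of(t,"wrist")[:2]: print(t,np.round(d["position"],1),round(d["confidence"],2),np.round(at_z("wrist",d["position"],z),4))
save("top","t1.png")
E
```

```text
[[-4.64360380e-04 -9.61396491e-01 -2.75166443e-01  7.11324121e-02]
 [ 9.99999102e-01 -1.00582379e-04 -1.33613828e-03  7.08100126e-04]
 [ 1.25688175e-03 -2.75166817e-01  9.61395675e-01 -1.41982818e-01]
 [ 0.00000000e+00  0.00000000e+00  0.00000000e+00  1.00000000e+00]]
handle [144.4 115.2] 0.63 [ 0.4714 -0.1792  0.082 ]
handle [301.7 153. ] 0.19 [ 0.4882 -0.3146  0.082 ]
window [143.6  66.1] 0.72 [ 0.5058 -0.1552  0.036 ]
window [146.8 114.2] 0.6 [ 0.4646 -0.1696  0.036 ]
stud_red [75.5 69.2] 0.47 [ 0.4804 -0.0975  0.036 ]
ball [301.  151.9] 0.57 [ 0.4779 -0.3315  0.    ]
jig_axis [444.8 159.1] 0.22 [ 0.5245 -0.4638  0.036 ]
```

View pics/w1.png

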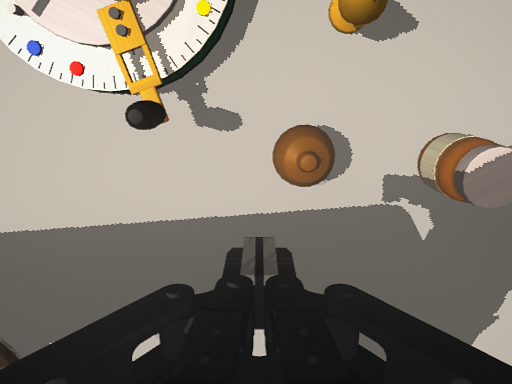

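Emit:
{"fn": "move_arm", "kwargs": {"steps": [1.42,-1.0,0,0,1.42,-1.0,0,0,1.42,-1.0,0,0,1.42,-1.0,0,0,1.42,-1.0,0,0,0,0,3.0,-0.067,0,0,3.0,-0.067,0,0,3.0,-0.067,0,0,3.0,-0.067,0,0,3.0,-0.067], "grip": 0}}

```text
time_s: 3.27
position: [0.4981, -0.2217, 0.0801]
tool_rot: [[0.771, 0.637, 0.0], [0.637, -0.771, -0.0], [0.0, 0.001, -1.0]]
ft_force: [2.0, -0.2, -0.6]
finger_gap: 0.0002
```

```bash
python3 - <<'E'
from h import *
s=telemetry.state();print(s["time_s"],s["position"],s["tool_rot"][:,0],s["ft_force"])
save("wrist","w2.png")
for t,z in [("handle",.082),("window",.036),("stud_red",.036)]:
    for d in spotter.mark_of(t,"wrist")[:2]: print(t,np.round(d["position"],1),round(d["confidence"],2),np.round(at_z("wrist",d["position"],z),4))
save("scene","s2.png")
E
```

```text
3.2667 [ 0.49811766 -0.22173463  0.08009821] [7.70520519e-01 6.37415188e-01 8.69998394e-05] [ 2.03482781 -0.2398613  -0.60434129]
handle [152.9 250.7] 0.72 [ 0.4714 -0.1817  0.082 ]
window [172.8 138.8] 0.8 [ 0.5063 -0.1544  0.036 ]
stud_red [ 58.1 107.3] 0.78 [ 0.4817 -0.0972  0.036 ]
```

View pics/w2.png

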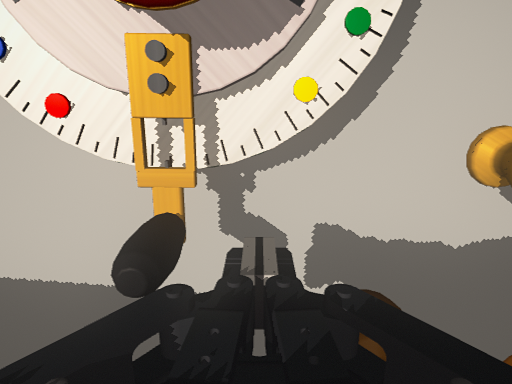

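View pics/s2.png

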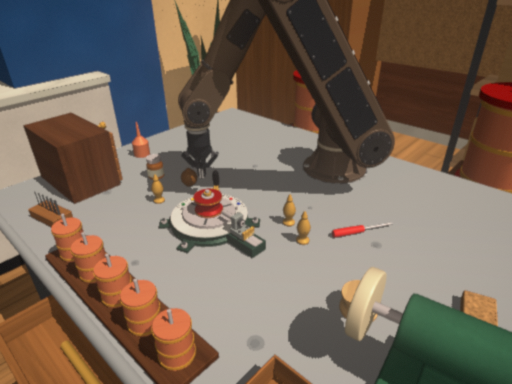

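Emit:
{"fn": "move_arm", "kwargs": {"steps": [0,-0.2,0,0,0,-0.2,0,0,0,-0.2,0,0,0,-0.2,0,0,0,-0.2,0,0,0,-0.2,0,0,0,-0.2,0,0,0,-0.2,0,0,0,-0.2,0,0,0,-0.2,0,0], "grip": 0}}

```text
time_s: 4.35
position: [0.4858, -0.2049, 0.0813]
tool_rot: [[0.771, 0.636, -0.0], [0.636, -0.771, -0.0], [-0.0, 0.0, -1.0]]
ft_force: [0.2, 0.6, 0.1]
finger_gap: 0.0002
```

Emit:
{"fn": "move_arm", "kwargs": {"steps": [-0.05,-0.3,0,0.02,-0.05,-0.3,0,0.02,-0.05,-0.3,0,0.02,-0.05,-0.3,0,0.02,-0.05,-0.3,0,0.02,-0.05,-0.3,0,0.02,-0.05,-0.3,0,0.02,-0.05,-0.3,0,0.02,-0.05,-0.3,0,0.02,-0.05,-0.3,0,0.02], "grip": 0}}

```text
time_s: 5.18
position: [0.4648, -0.183, 0.0813]
tool_rot: [[0.883, 0.469, 0.0], [0.469, -0.883, -0.0], [0.0, 0.0, -1.0]]
ft_force: [2.7, -1.6, -0.2]
finger_gap: 0.0001
```

```bash
cat > look.py <<'E'
import sys
from h import *
n=sys.argv[1]
s=telemetry.state();print(s["time_s"],s["position"],s["tool_rot"][:,0],s["ft_force"])
ax=np.array([.5868,-.0891])
save("wrist","w%s.png"%n)
for t,z in [("handle",.082),("window",.036),("stud_red",.036)]:
    for d in spotter.mark_of(t,"wrist")[:2]:
        p=at_z("wrist",d["position"],z);q=p[:2]-ax
        print(t,np.round(d["position"],1),round(d["confidence"],2),np.round(p,4),np.hypot(*q),np.degrees(np.arctan2(q[1],q[0]))%360)
E
python3 look.py 3
```

```text
5.1833 [ 0.46480896 -0.18296824  0.08134072] [8.83367520e-01 4.68680933e-01 8.63554580e-05] [ 2.6796656  -1.60464042 -0.23016017]
handle [204.6 254.2] 0.79 [ 0.4552 -0.1604  0.082 ] 0.14969266436891365 208.4499601994622
window [132.7 127.1] 0.7 [ 0.4815 -0.0969  0.036 ] 0.10559074064368565 184.23332642099365
stud_red [134.8 128.5] 0.63 [ 0.4813 -0.0983  0.036 ] 0.10585604515125115 184.96777049831877
```

View pics/w3.png

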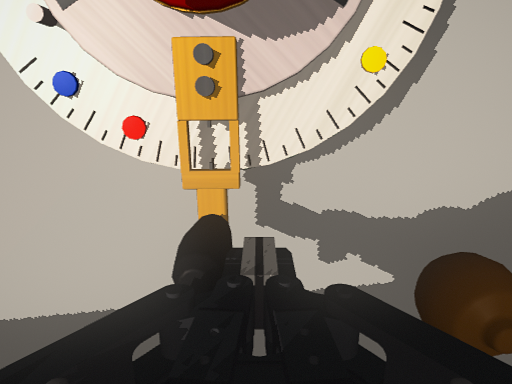

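Emit:
{"fn": "move_arm", "kwargs": {"steps": [-0.07,-0.4,0,0.026,-0.07,-0.4,0,0.026,-0.07,-0.4,0,0.026,-0.07,-0.4,0,0.026,-0.07,-0.4,0,0.026,-0.07,-0.4,0,0.026,-0.07,-0.4,0,0.026,-0.07,-0.4,0,0.026,-0.05,-0.3,0,0.02,-0.03,-0.2,0,0.013], "grip": 0}}

```text
time_s: 6.22
position: [0.4453, -0.1513, 0.0813]
tool_rot: [[0.969, 0.245, 0.0], [0.245, -0.969, -0.0], [0.0, 0.0, -1.0]]
ft_force: [2.6, -2.4, -0.6]
finger_gap: 0.0003
```

```bash
python3 look.py 4
```

```text
6.2167 [ 0.44530972 -0.15127236  0.08133782] [9.69446428e-01 2.45303036e-01 2.10802485e-04] [ 2.61690753 -2.44121159 -0.5874136 ]
handle [208.  253.1] 0.56 [ 0.4424 -0.1283  0.082 ] 0.14967958347373944 195.19786505730636
stud_red [180.7 140.2] 0.58 [ 0.4815 -0.0981  0.036 ] 0.105664400965001 184.87065892665302
```

View pics/w4.png

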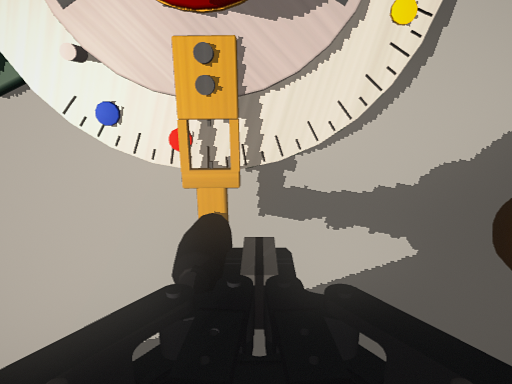

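```bash
cat > lev.py <<'E'
import sys
from h import *
# edge detection of brass bar -> angle
ax=np.array([.5868,-.0891])
im=cv2.imread("pics/w%s.png"%sys.argv[1])[:,:,::-1].copy()
hsv=cv2.cvtColor(im,cv2.COLOR_RGB2HSV)
m=(hsv[...,0]>12)&(hsv[...,0]<28)&(hsv[...,1]>150)&(hsv[...,2]>90)
m=m.astype(np.uint8);n,l,st,ce=cv2.connectedComponentsWithStats(m)
for i in range(1,n):
    if st[i,4]<800: continue
    M=l==i;A=[];print(st[i])
    for r in range(st[i,1]+6,min(st[i,1]+75,383)):
        c=np.where(M[r])[0]
        if len(c)<2: continue
        p=(at_z("wrist",[c[0],r],.054)+at_z("wrist",[c[-1],r],.054))/2
        q=p[:2]-ax;w=np.linalg.norm(at_z("wrist",[c[0],r],.054)-at_z("wrist",[c[-1]+1,r],.054));A.append([np.hypot(*q),np.degrees(np.arctan2(q[1],q[0]))%360,w,*p[:2]])
    A=np.array(A);print(A[::8].round(4))
    # direction free of axis
    d=np.polyfit(A[:,3],A[:,4],1);print("dir",np.degrees(np.arctan(d[0])),"median ang",np.median(A[:,1]))
p,_=cents(im,"red",eval(sys.argv[2]),12);P=at_z("wrist",p,.038);q=P[:2]-ax
print("red",p,P,np.hypot(*q),np.degrees(np.arctan2(q[1],q[0]))%360)
E
python3 lev.py 4 "(180,140)"
```

```text
[ 172   35   68  184 7284]
[[ 5.680000e-02  1.944989e+02  2.940000e-02  5.318000e-01 -1.033000e-01]
 [ 6.020000e-02  1.945602e+02  2.910000e-02  5.286000e-01 -1.042000e-01]
 [ 6.360000e-02  1.944064e+02  2.930000e-02  5.252000e-01 -1.049000e-01]
 [ 6.710000e-02  1.946658e+02  2.940000e-02  5.219000e-01 -1.061000e-01]
 [ 7.060000e-02  1.947116e+02  2.910000e-02  5.185000e-01 -1.070000e-01]
 [ 7.420000e-02  1.945709e+02  2.930000e-02  5.150000e-01 -1.078000e-01]
 [ 7.780000e-02  1.946169e+02  2.900000e-02  5.115000e-01 -1.087000e-01]
 [ 8.150000e-02  1.946592e+02  2.970000e-02  5.080000e-01 -1.097000e-01]
 [ 8.520000e-02  1.946984e+02  2.940000e-02  5.044000e-01 -1.107000e-01]]
dir 15.102266597078863 median ang 194.64313706542507
red [176.09764161 139.30233113] [ 0.48172844 -0.09595035  0.038     ] 0.10529463186754863 183.73023366007942
```

Emit:
{"fn": "move_arm", "kwargs": {"steps": [-0.04,-0.25,0,0.016,-0.04,-0.25,0,0.016,-0.04,-0.25,0,0.016,-0.04,-0.25,0,0.016,-0.04,-0.25,0,0.016,-0.04,-0.25,0,0.016,-0.04,-0.25,0,0.016,-0.03,-0.2,0,0.013,-0.03,-0.15,0,0.01,0,0,0,0], "grip": 0}}

```text
time_s: 7.25
position: [0.4379, -0.131, 0.0813]
tool_rot: [[0.994, 0.113, -0.0], [0.113, -0.994, 0.0], [-0.0, -0.0, -1.0]]
ft_force: [-0.5, -0.1, -0.1]
finger_gap: -0.0003
```

```bash
python3 look.py 5;python3 lev.py 5 "(205,145)"
```

```text
7.25 [ 0.43785395 -0.13101041  0.08129871] [ 9.93608360e-01  1.12882308e-01 -1.02221331e-04] [-0.46617108 -0.05643299 -0.05231007]
handle [200.6 249.3] 0.79 [ 0.4397 -0.1045  0.082 ] 0.14788169652415845 185.99102719677236
handle [207.6 142.2] 0.68 [ 0.4884 -0.1042  0.082 ] 0.09954898815048803 188.72676896804265
stud_red [204.6 144.8] 0.87 [ 0.4802 -0.0965  0.036 ] 0.10684180795038249 183.97947867289056
[ 173   35   67  184 7292]
[[ 5.670000e-02  1.867415e+02  2.940000e-02  5.304000e-01 -9.580000e-02]
 [ 6.010000e-02  1.865852e+02  2.950000e-02  5.271000e-01 -9.600000e-02]
 [ 6.360000e-02  1.866534e+02  2.930000e-02  5.236000e-01 -9.650000e-02]
 [ 6.710000e-02  1.867153e+02  2.900000e-02  5.202000e-01 -9.690000e-02]
 [ 7.060000e-02  1.867716e+02  2.960000e-02  5.167000e-01 -9.740000e-02]
 [ 7.420000e-02  1.868232e+02  2.930000e-02  5.132000e-01 -9.790000e-02]
 [ 7.780000e-02  1.866953e+02  2.950000e-02  5.095000e-01 -9.820000e-02]
 [ 8.140000e-02  1.867459e+02  2.920000e-02  5.059000e-01 -9.870000e-02]
 [ 8.520000e-02  1.866305e+02  2.940000e-02  5.022000e-01 -9.890000e-02]]
dir 6.951444833575972 median ang 186.73296332491464
red [208.00415285 141.87087042] [ 0.48231733 -0.09853094  0.038     ] 0.10490744233186676 185.15772261406178
```

View pics/w5.png

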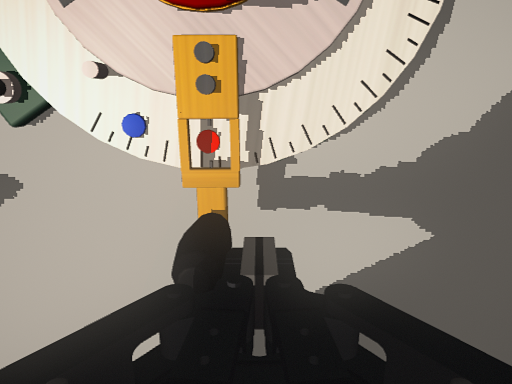

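Emit:
{"fn": "move_arm", "kwargs": {"steps": [-0.01,-0.06,0,0.004,-0.01,-0.06,0,0.004,-0.01,-0.06,0,0.004,-0.01,-0.06,0,0.004,-0.01,-0.06,0,0.004,-0.01,-0.05,0,0.003,0,0,0,0,0,0,0,0,0,0,0,0,0,0,0,0], "grip": 0}}

```text
time_s: 8.28
position: [0.437, -0.1279, 0.0813]
tool_rot: [[0.996, 0.091, 0.0], [0.091, -0.996, -0.0], [0.0, 0.0, -1.0]]
ft_force: [-0.3, -1.2, -1.0]
finger_gap: 0.0004
```

```bash
python3 look.py 6;python3 lev.py 6 "(207,145)"
```

```text
8.2833 [ 0.43702096 -0.12791114  0.08128497] [9.95880779e-01 9.06723438e-02 2.10533437e-05] [-0.2896171  -1.24506336 -0.98541121]
handle [204.1 252. ] 0.57 [ 0.4383 -0.103   0.082 ] 0.14918374515693167 185.33486908443837
stud_red [211.7 143.5] 0.59 [ 0.4812 -0.098   0.036 ] 0.10599248025263924 184.81267748152692
[ 172   35   68  184 7311]
[[ 5.670000e-02  1.855085e+02  2.940000e-02  5.304000e-01 -9.450000e-02]
 [ 6.010000e-02  1.853468e+02  2.960000e-02  5.270000e-01 -9.470000e-02]
 [ 6.360000e-02  1.854102e+02  2.930000e-02  5.235000e-01 -9.510000e-02]
 [ 6.700000e-02  1.854678e+02  2.900000e-02  5.201000e-01 -9.550000e-02]
 [ 7.060000e-02  1.853293e+02  2.920000e-02  5.165000e-01 -9.570000e-02]
 [ 7.410000e-02  1.855682e+02  2.930000e-02  5.130000e-01 -9.630000e-02]
 [ 7.780000e-02  1.854369e+02  2.950000e-02  5.094000e-01 -9.650000e-02]
 [ 8.140000e-02  1.854844e+02  2.920000e-02  5.058000e-01 -9.690000e-02]
 [ 8.510000e-02  1.853661e+02  2.940000e-02  5.021000e-01 -9.710000e-02]]
dir 5.594095547636709 median ang 185.43196718779242
red [211.07097707 142.04832521] [ 0.48222327 -0.09786571  0.038     ] 0.10494346350518545 184.79137969815656
```

View pics/w6.png

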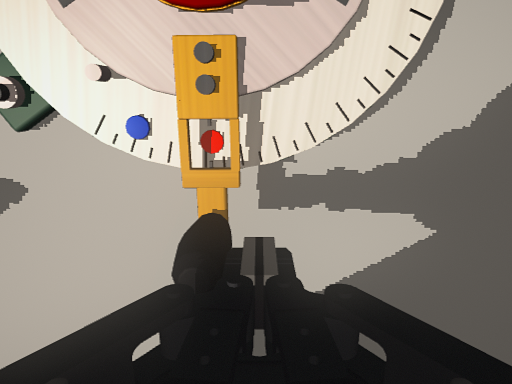

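Emit:
{"fn": "move_arm", "kwargs": {"steps": [0,0.4,0,0,0,0.8,0,0,0,1.0,0,0,0,1.0,0,0,0,0.8,0,0,0,0,2.0,0,0,0,-3.0,0,0,0,-4.0,0,0,0,-4.0,0,0,0,-4.0,0], "grip": 0}}

```text
time_s: 9.32
position: [0.4402, -0.1683, 0.2127]
tool_rot: [[0.996, 0.09, -0.001], [0.09, -0.996, 0.001], [-0.001, -0.001, -1.0]]
ft_force: [1.5, -0.7, -0.2]
finger_gap: 0.0001
```

```bash
python3 look.py 7;python3 - <<'E'
from h import *
s=telemetry.state();print(s["joint_positions"])
im=save("top","t7.png");cv2.imwrite("pics/t7c.png",cv2.resize(im[90:240,180:380,::-1],None,fx=4,fy=4,interpolation=2))
for t,z in [("thumb_plate",.051),("window",.036),("handle",.082),("stud_red",.036)]:
    for d in spotter.mark_of(t,"top")[:2]: print(t,np.round(d["position"],1),round(d["confidence"],2),np.round(at_z("top",d["position"],z),4))
im=save("scene","s7.png");cv2.imwrite("pics/s7c.png",cv2.resize(im[160:280,130:330,::-1],None,fx=4,fy=4,interpolation=2))
for t,z in [("thumb_plate",.051)]:
    for d in spotter.mark_of(t,"scene")[:2]: print(t,np.round(d["position"],1),round(d["confidence"],2),np.round(at_z("scene",d["position"],z),4))
E
```

```text
9.3167 [ 0.44021203 -0.16834223  0.21270196] [ 0.995945    0.08995494 -0.00128833] [ 1.50021384 -0.65920994 -0.22825342]
window [186.5 120.7] 0.9 [ 0.4864 -0.0984  0.036 ] 0.1007927039559027 185.28790700606456
stud_red [185.2 122.5] 0.72 [ 0.4835 -0.0969  0.036 ] 0.10355865225589393 184.29329986986747
[-5.05188053e-01  2.98304240e-01  1.94686453e+00 -7.74991077e-05
  8.94159941e-01  9.75481059e-01]
window [285.9 191.9] 0.8 [ 0.4853 -0.1019  0.036 ]
handle [287.7 204.7] 0.46 [ 0.4412 -0.1041  0.082 ]
thumb_plate [249.8 234.3] 0.57 [0.5905 0.0989 0.051 ]
thumb_plate [301.1 239. ] 0.48 [0.5088 0.2204 0.051 ]
```

View pics/w7.png

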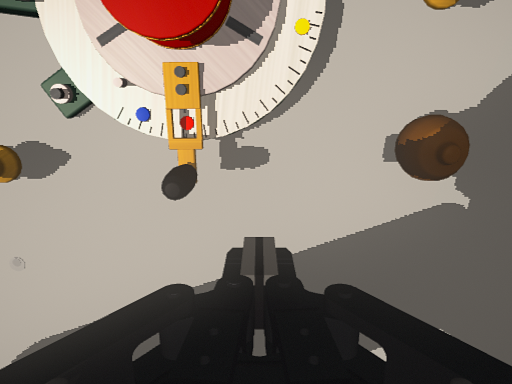

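View pics/t7c.png

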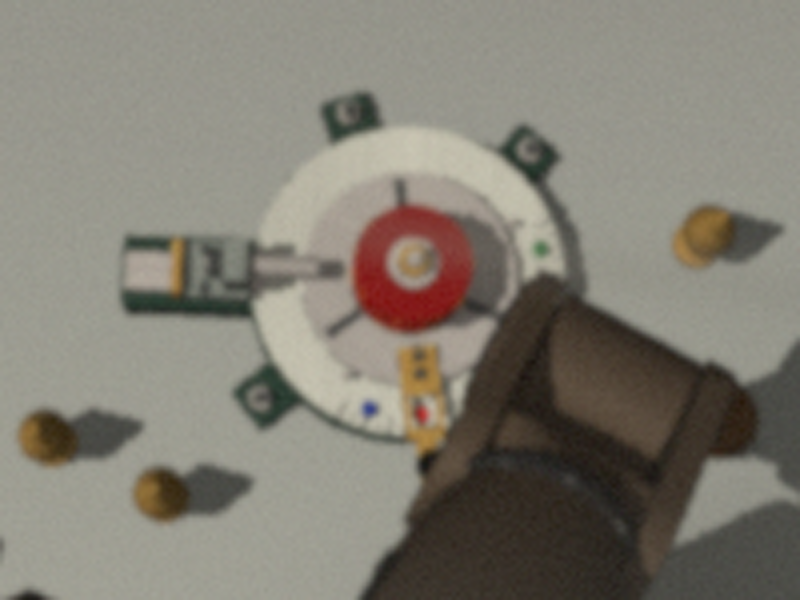

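View pics/s7c.png

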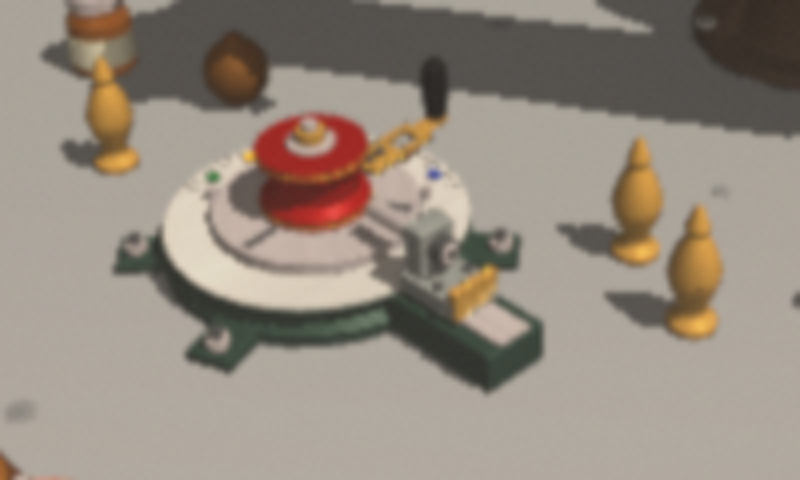

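Emit:
{"fn": "move_arm", "kwargs": {"steps": [1.8,-2.9,0,0,1.8,-2.9,0,0,1.8,-2.9,0,0,1.8,-2.9,0,0,1.8,-2.9,0,0,1.8,-2.9,0,0,1.8,-2.9,0,0,1.8,-2.9,0,0,1.8,-2.9,0,0,1.8,-2.9,0,0], "grip": 0}}

```text
time_s: 10.7
position: [0.594, 0.1391, 0.2106]
tool_rot: [[0.996, 0.091, -0.001], [0.091, -0.996, -0.0], [-0.001, 0.0, -1.0]]
ft_force: [-0.1, -0.7, 0.5]
finger_gap: -0.0002
```

Emit:
{"fn": "move_arm", "kwargs": {"steps": [0,0,0,-0.12,0,0,0,-0.12,0,0,0,-0.12,0,0,0,-0.12,0,0,0,-0.12,0,0,0,-0.12,0,0,0,-0.12,0,0,0,-0.12,0,0,0,-0.12,0,0,0,-0.12], "grip": 0}}

```text
time_s: 11.53
position: [0.5935, 0.1374, 0.2105]
tool_rot: [[0.271, 0.963, -0.001], [0.963, -0.271, -0.0], [-0.001, -0.001, -1.0]]
ft_force: [0.0, -0.1, -1.0]
finger_gap: -0.0003
```

Emit:
{"fn": "move_arm", "kwargs": {"steps": [0,0,0,-0.12,0,0,0,-0.12,0,0,0,-0.01,0,0,0,0,0,0,0,0,0,0,2.0,0,0,0,2.0,0,0,0,2.0,0,0,0,2.0,0,0,0,2.0,0], "grip": 0}}

```text
time_s: 12.37
position: [0.5936, 0.1374, 0.1103]
tool_rot: [[0.033, 0.999, 0.0], [0.999, -0.033, -0.0], [-0.0, 0.0, -1.0]]
ft_force: [-0.5, 0.6, -1.1]
finger_gap: -0.0002
```

```bash
python3 - <<'E'
from h import *
s=telemetry.state();print(s["time_s"],s["position"],s["tool_rot"],s["joint_positions"])
save("wrist","w8.png")
for d in spotter.mark_of("thumb_plate","wrist")[:2]: print(np.round(d["position"],1),round(d["confidence"],2),np.round(at_z("wrist",d["position"],.051),4))
im=save("scene","s8.png");cv2.imwrite("pics/s8c.png",cv2.resize(im[120:280,130:330,::-1],None,fx=3.7,fy=3.7,interpolation=2))
E
```

```text
12.3667 [0.59357849 0.13735119 0.11031954] [[ 3.32285387e-02  9.99447769e-01  1.49058398e-04]
 [ 9.99447776e-01 -3.32285262e-02 -8.58527659e-05]
 [-8.08523645e-05  1.51828846e-04 -9.99999985e-01]] [ 1.19060838e-01  6.08482828e-01  1.71589587e+00 -1.41192325e-04
  8.17076157e-01  1.52392107e-01]
```

View pics/w8.png

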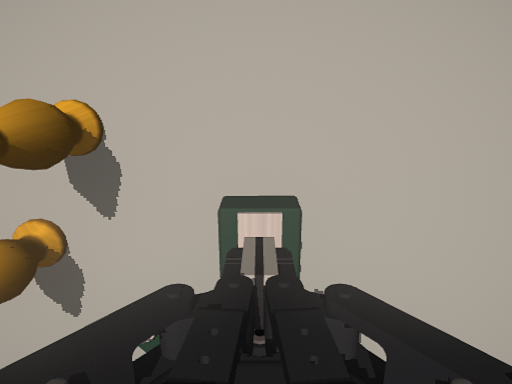

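View pics/s8c.png

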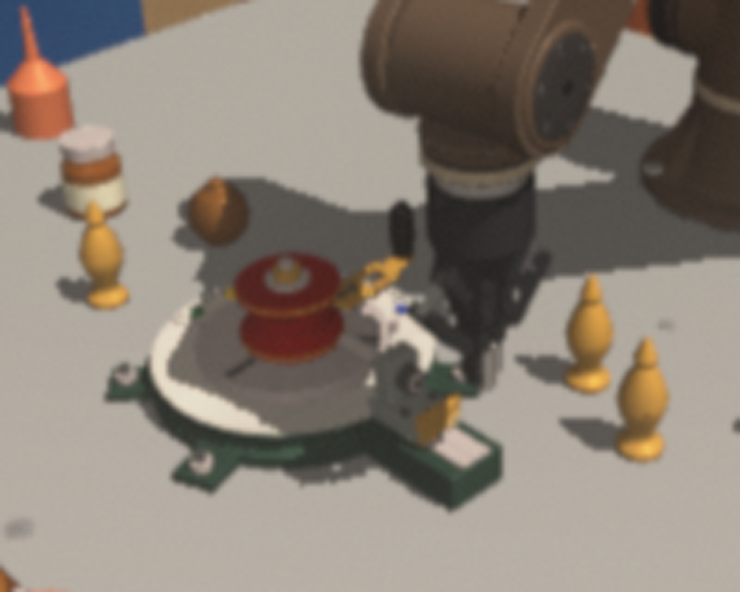

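Emit:
{"fn": "move_arm", "kwargs": {"steps": [0,0,1.0,0,0,0,1.0,0,0,0,1.0,0,0,0,1.0,0,0,0,0.9,0,0,0,0.7,0,0,0,0.4,0,0,0,0.2,0,0,0,0,0,0,0,0,0], "grip": 0}}

```text
time_s: 13.35
position: [0.5937, 0.1374, 0.0494]
tool_rot: [[0.03, 1.0, 0.0], [1.0, -0.03, -0.0], [-0.0, 0.0, -1.0]]
ft_force: [0.1, -0.0, 0.5]
finger_gap: 0.0003
```

Emit:
{"fn": "move_arm", "kwargs": {"steps": [-0.3,0,0,0,-0.3,0,0,0,-0.3,0,0,0,-0.3,0,0,0,-0.2,0,0,0,-0.2,0,0,0,-0.2,0,0,0,-0.2,0,0,0,-0.2,0,0,0,-0.2,0,0,0], "grip": 0}}

```text
time_s: 14.18
position: [0.5929, 0.1132, 0.0493]
tool_rot: [[0.03, 1.0, 0.0], [1.0, -0.03, -0.0], [-0.0, 0.0, -1.0]]
ft_force: [1.0, -0.7, 0.2]
finger_gap: -0.0002
```

```bash
python3 - <<'E'
from h import *
s=telemetry.state();print(s["time_s"],s["position"],s["ft_force"])
im=save("scene","s9.png");cv2.imwrite("pics/s9c.png",cv2.resize(im[120:280,130:330,::-1],None,fx=3.7,fy=3.7,interpolation=2))
E
```

```text
14.1833 [0.59287049 0.11319038 0.04925716] [ 0.97879578 -0.73450036  0.23478818]
```

View pics/s9c.png

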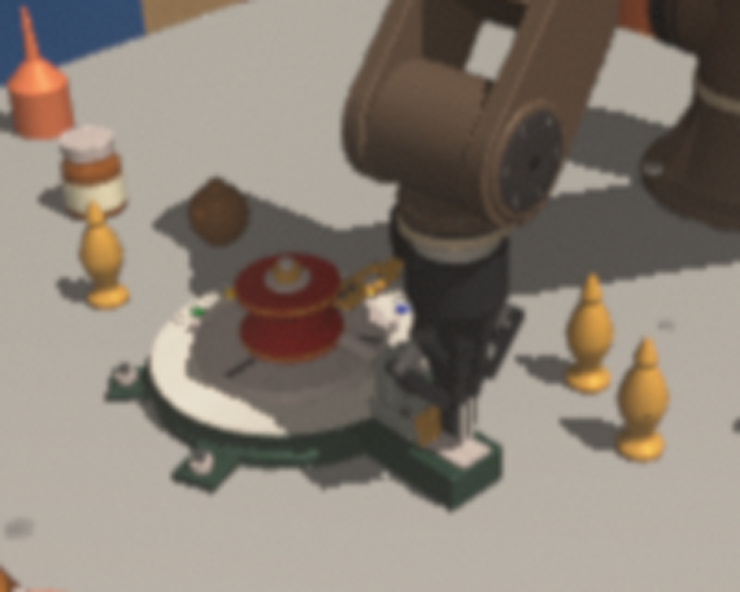

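Emit:
{"fn": "move_arm", "kwargs": {"steps": [-0.3,0,0,0,-0.3,0,0,0,-0.3,0,0,0,-0.3,0,0,0,-0.3,0,0,0,-0.3,0,0,0,-0.2,0,0,0,-0.2,0,0,0,-0.2,0,0,0,-0.2,0,0,0], "grip": 0}}

```text
time_s: 15.07
position: [0.5921, 0.0872, 0.0493]
tool_rot: [[0.03, 1.0, -0.0], [1.0, -0.03, -0.0], [-0.0, -0.0, -1.0]]
ft_force: [-0.0, 3.1, -0.3]
finger_gap: 0.0001
```

Contact: the force is 3 N. I continue slowly.

Emit:
{"fn": "move_arm", "kwargs": {"steps": [-0.12,0,0,0,-0.12,0,0,0,-0.12,0,0,0,-0.12,0,0,0,-0.12,0,0,0,-0.1,0,0,0,-0.1,0,0,0,-0.1,0,0,0,-0.1,0,0,0,0,0,0,0], "grip": 0}}

```text
time_s: 15.9
position: [0.5918, 0.0771, 0.0493]
tool_rot: [[0.03, 1.0, -0.0], [1.0, -0.03, -0.0], [-0.0, -0.0, -1.0]]
ft_force: [-0.5, 0.7, 0.6]
finger_gap: -0.0002
```

```bash
python3 - <<'E'
from h import *
s=telemetry.state();print(s["time_s"],s["position"],s["ft_force"])
im=save("scene","s10.png");cv2.imwrite("pics/s10c.png",cv2.resize(im[120:280,130:330,::-1],None,fx=3.7,fy=3.7,interpolation=2))
im=save("top","t10.png");cv2.imwrite("pics/t10c.png",cv2.resize(im[90:240,180:380,::-1],None,fx=3.7,fy=3.7,interpolation=2))
E
```

```text
15.9 [0.59177875 0.07714834 0.04927522] [-0.45570296  0.69786566  0.61111593]
```

View pics/s10c.png

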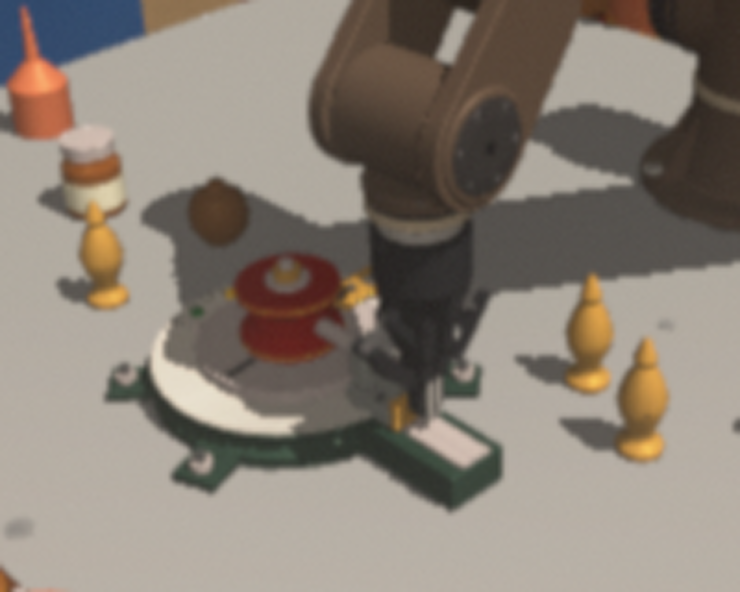

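View pics/t10c.png

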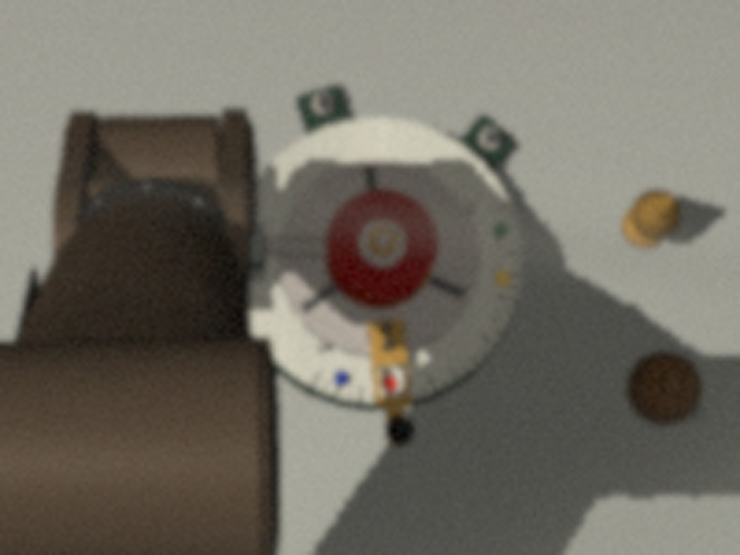

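Emit:
{"fn": "move_arm", "kwargs": {"steps": [-0.05,0,0,0,-0.05,0,0,0,-0.05,0,0,0,-0.05,0,0,0,-0.05,0,0,0,-0.05,0,0,0,-0.05,0,0,0,0,0,0,0,0,0,0,0,0,0,0,0], "grip": 0}}

```text
time_s: 16.83
position: [0.5918, 0.0738, 0.0493]
tool_rot: [[0.03, 1.0, 0.0], [1.0, -0.03, -0.0], [-0.0, 0.0, -1.0]]
ft_force: [1.1, 1.0, 0.5]
finger_gap: -0.0003
```

Emit:
{"fn": "move_arm", "kwargs": {"steps": [-0.04,0,0,0,-0.04,0,0,0,-0.04,0,0,0,-0.04,0,0,0,-0.04,0,0,0,0,0,0,0,0,0,0,0,0,0,0,0,0,0,0,0,0,0,0,0], "grip": 0}}

```text
time_s: 17.67
position: [0.5917, 0.0724, 0.0493]
tool_rot: [[0.03, 1.0, 0.0], [1.0, -0.03, 0.0], [0.0, 0.0, -1.0]]
ft_force: [0.6, 7.3, -0.0]
finger_gap: -0.0001
```

Emit:
{"fn": "move_arm", "kwargs": {"steps": [-0.03,0,0,0,-0.03,0,0,0,-0.02,0,0,0,0,0,0,0,0,0,0,0,0,0,0,0,0,0,0,0,0,0,0,0,0,0,0,0,0,0,0,0], "grip": 0}}

```text
time_s: 18.5
position: [0.5917, 0.0723, 0.0493]
tool_rot: [[0.03, 1.0, 0.001], [1.0, -0.03, 0.001], [0.001, 0.0, -1.0]]
ft_force: [1.8, 11.9, -0.9]
finger_gap: 0.0002
```

The TCP no longer advances and the force rises to 12 N, so the guide is at its end stop. I back off and lift.

Emit:
{"fn": "move_arm", "kwargs": {"steps": [0.3,0,0,0,0.6,0,0,0,1.0,0,0,0,1.0,0,0,0,1.0,0,0,0,1.0,0,0,0,0,0,-2,0,0,0,-4,0,0,0,-4,0,0,0,-4,0], "grip": 0}}

```text
time_s: 19.33
position: [0.5926, 0.1209, 0.1907]
tool_rot: [[0.029, 1.0, -0.001], [1.0, -0.029, -0.0], [-0.0, -0.001, -1.0]]
ft_force: [1.2, 0.4, -0.2]
finger_gap: 0.0003
```

Emit:
{"fn": "move_arm", "kwargs": {"steps": [3,0,-1,0,3,0,-1,0,3,0,-1,0,3,0,-1,0,3,0,-1,0,3,0,0,0,0,0,0,0,0,0,0,0,0,0,0,0,0,0,0,0], "grip": 0}}

```text
time_s: 20.17
position: [0.5984, 0.2994, 0.2391]
tool_rot: [[0.031, 1.0, -0.001], [1.0, -0.031, -0.0], [-0.0, -0.0, -1.0]]
ft_force: [0.9, 0.4, 0.5]
finger_gap: -0.0001
```

```bash
python3 - <<'E'
from h import *
s=telemetry.state();print(s["time_s"],s["position"],s["ft_force"])
im=save("scene","s11.png");cv2.imwrite("pics/s11c.png",cv2.resize(im[160:280,130:330,::-1],None,fx=4,fy=4,interpolation=2))
im=save("top","t11.png");cv2.imwrite("pics/t11c.png",cv2.resize(im[90:240,180:380,::-1],None,fx=4,fy=4,interpolation=2))
for c in("top","scene"):
  for t,z in [("thumb_plate",.051),("window",.036),("handle",.082),("stud_red",.036)]:
    for d in spotter.mark_of(t,c)[:2]: 
      p=at_z(c,d["position"],z);q=p[:2]-[.5868,-.0891];print(c,t,np.round(d["position"],1),round(d["confidence"],2),np.round(p,4),np.hypot(*q),np.degrees(np.arctan2(q[1],q[0]))%360)
E
```

```text
20.1667 [0.59837236 0.2993648  0.23905982] [0.90378899 0.43312769 0.50633893]
top thumb_plate [230.8 157.4] 0.61 [0.5902 0.0685 0.051 ] 0.1576780881162346 88.74647179846832
top window [284.6 191.7] 0.83 [ 0.4859 -0.0979  0.036 ] 0.10129659268219027 184.95625406067992
top handle [287.6 206.4] 0.49 [ 0.4361 -0.1037  0.082 ] 0.15145393160343926 185.54867926819577
scene thumb_plate [241.5 231.4] 0.55 [0.5968 0.0716 0.051 ] 0.16097606022837607 86.42800936766858
scene thumb_plate [287.9 222.7] 0.47 [0.4727 0.1443 0.051 ] 0.2597519400883354 116.05650087132143
scene window [229.9 200.4] 0.57 [ 0.4871 -0.0919  0.036 ] 0.09971404414264771 181.6273203003361
scene handle [238.6 181.5] 0.8 [ 0.4329 -0.1026  0.082 ] 0.15450132757328686 185.00012914120987
```

View pics/s11c.png

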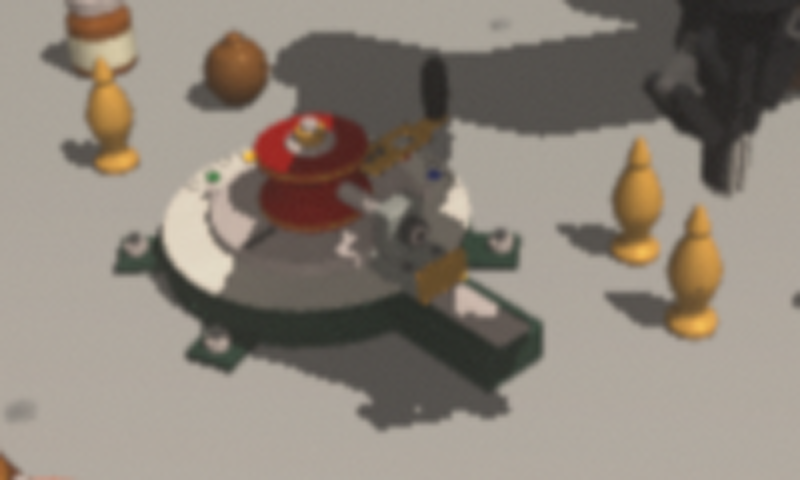

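View pics/t11c.png

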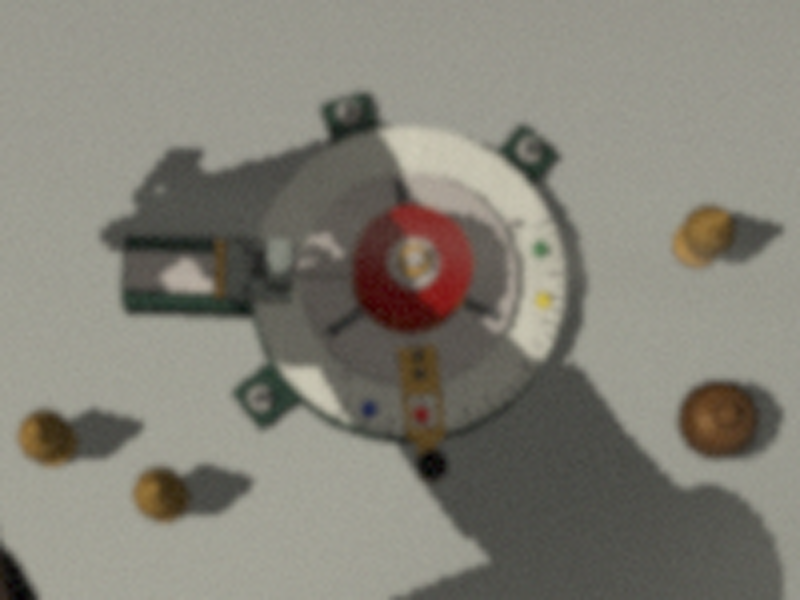

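```bash
python3 - <<'E'
from h import *
for n in ("t0","t11"):
    im=cv2.imread(f"pics/{n}.png").astype(int)
    p=im[153:165,205:245].mean(0)
    print(n);print([(205+i,*map(int,v)) for i,v in enumerate(p)])
    
u=np.array([.031,.9995]);ax=np.array([.5868,-.0891])
for g in (0,.008,.037,.04):
    for z in(.038,.064):
        print(g,z,proj("top",[*(ax+u*(.19-g)),z]))
print("bedend",proj("top",[*(ax+u*.223),.038]))
for g in (0,.004,.008,.037,.04): print(g,[proj("scene",[*(ax+u*(.19-g)+np.array([.9995,-.031])*s),z]).round(1).tolist() for s in(-.022,.022) for z in(.038,.064)])
a=cv2.imread("pics/s11.png");cv2.imwrite("pics/s11d.png",cv2.resize(a[200:260,200:280],None,fx=9,fy=9,interpolation=0))
E
```

```text
t0
[(205, 127, 137, 137), (206, 127, 137, 137), (207, 128, 137, 137), (208, 126, 136, 137), (209, 119, 127, 127), (210, 103, 112, 111), (211, 102, 111, 112), (212, 111, 120, 123), (213, 115, 125, 128), (214, 116, 126, 130), (215, 117, 127, 131), (216, 118, 127, 131), (217, 116, 127, 130), (218, 116, 126, 130), (219, 116, 126, 130), (220, 117, 127, 131), (221, 112, 124, 130), (222, 97, 118, 131), (223, 72, 108, 133), (224, 54, 96, 121), (225, 46, 72, 89), (226, 55, 64, 67), (227, 73, 80, 78), (228, 92, 100, 98), (229, 97, 105, 102), (230, 88, 96, 94), (231, 79, 86, 85), (232, 72, 78, 77), (233, 71, 77, 75), (234, 74, 80, 78), (235, 80, 88, 85), (236, 87, 95, 93), (237, 90, 98, 95), (238, 89, 97, 95), (239, 89, 97, 95), (240, 86, 94, 91), (241, 74, 81, 79), (242, 63, 69, 69), (243, 71, 76, 79), (244, 86, 94, 97)]
t11
[(205, 146, 157, 157), (206, 146, 157, 157), (207, 146, 157, 157), (208, 143, 154, 154), (209, 132, 142, 141), (210, 103, 113, 111), (211, 77, 84, 83), (212, 71, 77, 77), (213, 71, 77, 77), (214, 71, 77, 79), (215, 71, 77, 78), (216, 72, 79, 79), (217, 71, 77, 78), (218, 7
[... 532 characters left out ...]
 50)]
0 0.038 [220.63354966 157.39670598]
0 0.064 [220.05638616 155.77649505]
0.008 0.038 [223.20312576 157.48206331]
0.008 0.064 [222.66997209 155.86331635]
0.037 0.038 [232.51778556 157.79148185]
0.037 0.064 [232.14416564 156.1780417 ]
0.04 0.038 [233.48136626 157.82349051]
0.04 0.064 [233.12424967 156.21059933]
bedend [210.03398067 157.04460475]
0 [[255.2, 235.1], [255.1, 228.0], [244.4, 241.9], [244.1, 234.7]]
0.004 [[254.2, 234.5], [254.1, 227.4], [243.4, 241.3], [243.2, 234.1]]
0.008 [[253.2, 234.0], [253.1, 226.8], [242.4, 240.7], [242.2, 233.5]]
0.037 [[246.4, 229.8], [246.2, 222.7], [235.6, 236.4], [235.2, 229.2]]
0.04 [[245.7, 229.4], [245.5, 222.3], [234.9, 235.9], [234.5, 228.8]]
```

View pics/s11d.png

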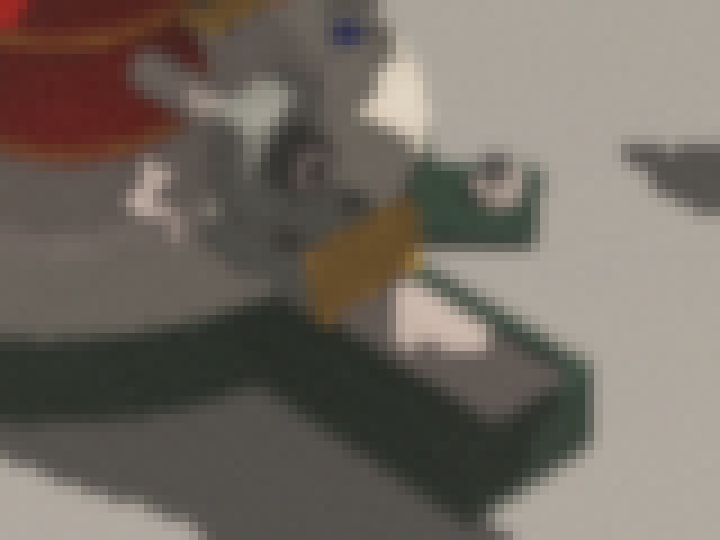

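The top edge profile puts the plate at the predicted home column (about 233). The stall at 12 N agrees, and the stud sits inside the window. I hand the job in.

```bash
python3 - <<'E'
from h import *
print(workorder.sign_off(), telemetry.state()["time_s"])
E
```

```text
the job is handed in; nothing more can be done
the job is handed in; nothing more can be done
```

I pushed the lever round by its handle until the red stud stood in its window, then pushed the drill guide up to its stop and drew the arm clear. The job was handed in at about 21 s of the 46 s; no verdict was reported.

**Ring:** The last wrist-camera measurement put the lever at 185.4° and the stud at 184.8–185.2°, about 1 mm apart against the 4 mm allowed. The final top picture, taken after the guide push, still shows the whole stud in the window.

**Guide:** The fingers stalled at the expected place, with the force rising to 12 N. The plate's edges in the top and scene pictures fit about 39–40 mm of travel.

**Checks that disagreed:**
- The networks' thumb-plate marks gave only 27–30 mm of travel, and the final position they gave was 7–11 mm short of home. I trusted the force stall and the plate edges instead.
- The scene camera's mark for the window was about 3° off the other readings.

**Forces and bystanders:** The highest force I read was 12 N, but I read it only at the end of each move. The bystanders look unmoved in the final top and scene pictures; I did not measure them, and those crops do not take in the raw hub or the screwdriver.

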